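# Nest the upturned bowl covers in the hidden drawer

## Task

Press the round push latch on top of the bamboo cabinet so that its hidden drawer springs fully out. Then put the three upturned domed bowl covers away in the drawer, one after another, as a nested stack with the open sides up: the largest standing on the drawer floor, the middle one inside it and the smallest inside that, each level on its knob. Set them down gently, do not disturb the other things on the tray, and leave the drawer fully open so that the covers can air.

Things in the scene. Friction and masses are not known exactly. Their poses are not given: they have to be found in the camera images.
- cover_large_mid (a point): largest of three plain white domed bowl covers, upturned like a bowl on its flat knob: round, 132 mm across, about 140 g; knob 44 mm across. Height 56 mm. Top 16 mm of the wall upright, 8 mm thick, free to pinch all round; below it slopes in. Flat inner floor 17 mm above the knob's underside (a cover nested in it stands 17 mm higher). Point: on the axis, half-way up, 28 mm below the rim; z out of the open side.
- cover_medium_mid (a point): middle of three plain white domed bowl covers, upturned like a bowl on its flat knob: round, 100 mm across, about 90 g; knob 40 mm across. Height 56 mm. Top 16 mm of the wall upright, 8 mm thick, free to pinch all round; below it slopes in. Flat inner floor 17 mm above the knob's underside (a cover nested in it stands 17 mm higher). Point: on the axis, half-way up, 28 mm below the rim; z out of the open side.
- cover_small_mid (a point): smallest of three plain white domed bowl covers, upturned like a bowl on its flat knob: round, 70 mm across, about 50 g; knob 30 mm across. Height 56 mm. Top 16 mm of the wall upright, 8 mm thick, free to pinch all round; below it slopes in. Flat inner floor 17 mm above the knob's underside (a cover nested in it stands 17 mm higher). Point: on the axis, half-way up, 28 mm below the rim; z out of the open side.
- tray: fixed rectangular bamboo tray, 380 x 440 mm (its x and y), rim 20 mm high and 7 mm thick, floor 7 mm above the table; the covers and the four other things stand on it. Origin: centre of its underside.
- drawer (a joint): slide of the hidden drawer, in m: 0 shut, 0.170 fully out. It is spring loaded (about 2 to 3.6 N towards open) and takes about a second to come out after the latch is pressed; it has no handle. Once out, the spring holds it against its stop.
- drawer_floor (a point): centre of the drawer's inner floor (upper face); moves with the drawer, which opens towards its -x axis. Inside 160 x 164 mm (x, y), side and back walls 30 mm above this floor; front panel at the -x end 198 mm wide, 101 mm above this floor, inner face 81 mm from this point. When out, the cabinet's front face is 90 mm from this point towards +x.
- latch (a joint): travel of the push latch, in m: 0 up, 0.008 fully pressed; the drawer is freed at about 0.005. The spring takes about 1 N to start and 4.5 N fully down.
- latch_top (a point): centre of the flat top of the round aluminium push latch, 36 mm across, standing 14 mm above the top of the bamboo cabinet; press it down. The fixed cabinet is 200 x 200 x 125 mm; its centre lies 50 mm from this point along its +x axis, its front (from which the drawer comes) 50 mm along -x.
- organizer_mid (a point): bystander: four-row pastel pill organizer, 130 x 90 x 25 mm (x, y, z), shut. Point at its centre.
- vial_mid (a point): bystander: upright orange vial with a white cap, 44 mm across, 86 mm tall. Point at its centre, half-way up.
- egg_cup_mid (a point): bystander: ceramic egg cup with an egg, 48 mm across, 74 mm tall. Point at its centre, half-way up.
- splitter_mid (a point): bystander: pill splitter with clear lid shut, 98 x 50 x 28 mm (x, y, z). Point at its centre, half-way up.
Mind the look-alikes: they are no part of the job. Leave any brown look-alike of the part that bears cover_large_mid alone.

How it is judged:
By the outcome, as a careful person would: the job done as asked, in the order asked, and still so for the second after the job is handed in, with the robot touching nothing.
It also fails if it takes over 72 s, if anything falls off the work surface, if the arm or the gripper's body presses on something with over 40 N, if the wrist force passes 120 N, or if a joint passes its speed limit or range.

## Robot

A 7-joint arm with a two-finger parallel gripper is mounted at the origin on the work surface. World frame = base frame: x ahead of the robot, y to its left, z up, the work surface at z = 0. Lengths are in m, angles in rad, forces in N, time in s.
With the tool pointing down it reaches from about 0.35 to 0.9 m from the base axis. Payload 19.9 kg.
Tool frame: the origin (TCP) lies at the very end of the fingers, on their centre line; the grasp point (between the pads) lies 19 mm behind it; z points along the fingers, y is the direction in which the jaws open and shut (so a half turn about z gives the same grasp; the last joint's range is limited). The gripper opens to 85 mm and grips with 20 to 120 N. Pads are 22 mm wide; open, the fingers measure 114 mm over their backs; the gripper's body (76 mm by 85 mm) begins 54 mm behind the grasp point. The pads swing forward as they close: fully open they stand 13 mm farther back than shut.
Start: joints at [1.077, 0.417, -0.01, 1.614, 0.005, 1.111, -0.053], TCP at [0.273, -0.562, 0.231] pointing down, gripper open.
Joint ranges: [-2.81, 2.81], [-0.39, 2.02], [-1.27, 1.25], [0.06, 2.57], [-1.19, 4.33], [0.19, 2], [-2.82, 2.82]. Speed limits (rad/s): [1.89, 1.89, 2.39, 2.39, 3.01, 3.01, 3.01].

## Interface

Orientations are given as a rotation vector (axis times angle).
In Python, from rig import * gives the robot as it stands.
- The arm moves only by the tool move_arm, never from a script. Its argument "steps" is a list of rows, each an object with "translation": the shift along the tool's x, y, z each as a share of 0.03 m, from -1 to 1, a list of three; "twist": the turn, a rotation vector about the tool's x, y, z each as a share of 0.08 rad, from -1 to 1, a list of three; "jaw": the finger opening in mm, from 0 to 85.4. A call has 1 to 12 rows; each row shifts and turns the commanded pose from where the row before left it, along the tool's axes as they then stand; what a row does not reach is not made up. A row lasts 1/12 s, in which the tool goes at most 41.7 mm and 7.16 degrees, less where a joint would pass 70% of its speed; a pose out of reach is approached as far as the arm can. A call with a number of a shift or a turn outside -1 to 1 is refused whole. A call with a gripper value outside its range is refused whole. The fingers move at their own pace and stop on an object; "force" is the grip in N (left out, the last holds). Time passes only in rows, so rows that do not move let the fingers close. It gives the time, the measured TCP pose, the force and the opening at its end, in the units of the state.
- get_obs(): the state, without advancing time (a new reading comes with each control period).
- read_camera(name): name is "scene" or "top"; returns a dict with "color" (384x512x3 uint8, red, green, blue), "camera_matrix" (3x3 intrinsics, pixels), "world_to_cam" (4x4, takes a point from world to camera coordinates). Camera axes: x right, y up, looking along -z (the intrinsics and any distortion apply to the point x, -y, -z); pixel columns grow to the right and rows downward; lengths in m; the calibration is good to about 2 mm. A picture is of the moment at which its call begins. There is no depth.
- sign_off(): hands the job in, once; it reports no verdict.
Trained networks look in a picture, given as the dict that the camera call returned (one of the last four; its "shot" number tells which), for a name from the list of things; names that differ only in an ending like _2 or _b are one class to them, and where a whole thing is asked for, a point or a joint stands for the part that bears it (a point fixed in the world has none). Each returns a list of dicts, best first, with "p" (0 to 1); they miss things now and then, are a little off and sometimes report something else, mostly with a low value. They report only what shows in the picture. A call takes as long as a camera call. They do not tell look-alikes from the thing itself.
- search_frame(label, picture): "xy" ([column, row] in pixels, amid what is visible of it).
The state is a dict: "t": time; "q": joint angles; "qvel": joint speeds; "joint_torque": joint torques, N m; "position": TCP position; "ee_rot": TCP orientation; "force": force on the tool from outside, world axes, zero at the start; "torque": the same for the moment, N m; "finger_gap": opening from 0.0 (shut) to 1.0 (fully open).
Only numpy, scipy, OpenCV 4.12 (cv2) and the standard library are available. Lean on these libraries where they do the work, as an engineer would, in place of code of your own. Each camera call takes 0.05 s, during which the arm holds its last target. There are 200 camera calls.

## Working session

There is one attempt and no reset: what is moved stays moved. The work goes in short steps, Python scripts to look and compute and a tool call to move; the robot and the scene stay as the last step left them, time stands still between calls to the robot, and variables do not carry over. Pictures are saved under pics/ and viewed, about 8 in all and at most 12, crops included, and the job is handed in when it is done.

Besides the shell and the picture viewer there is one more tool, called after ">>>" as name(argument=value, ...), one argument or row to a line, values as JSON. move_arm: Moves the arm, as the interface text tells. Shift numbers are shares of 0.03 m and turn numbers shares of 0.08 rad, none past 1 either way. Its arguments: {"type":"object","properties":{"steps":{"type":"array"},"force":{"type":"number"}},"required":["steps"]}

```bash
mkdir -p pics; cat > h.py <<'E'
from rig import *
import numpy as np, cv2
NAMES=["cover_large_mid","cover_medium_mid","cover_small_mid","tray","drawer_floor","latch_top","organizer_mid","vial_mid","egg_cup_mid","splitter_mid"]
def ray(p,xy):
    K=np.array(p["camera_matrix"]);T=np.array(p["world_to_cam"])
    d=np.linalg.inv(K)@[xy[0],xy[1],1]; d=np.array([d[0],-d[1],-d[2]])
    R=T[:3,:3]; return -R.T@T[:3,3], R.T@d
def atz(p,xy,z):
    o,d=ray(p,xy); return o+d*(z-o[2])/d[2]
def proj(p,X):
    T=np.array(p["world_to_cam"]);c=T[:3,:3]@X+T[:3,3];u=np.array(p["camera_matrix"])@[c[0],-c[1],-c[2]];return u[:2]/u[2]
def tri(L):
    A=np.zeros((3,3));b=np.zeros(3)
    for p,xy in L:
        o,d=ray(p,xy);d=d/np.linalg.norm(d);M=np.eye(3)-np.outer(d,d);A+=M;b+=M@o
    return np.linalg.solve(A,b)
E
python3 - <<'E'
from h import *
s=read_camera("scene");t=read_camera("top")
for n,p in(("scene",s),("top",t)):
    cv2.imwrite(f"pics/{n}0.png",cv2.resize(p["color"][:,:,::-1],None,fx=1.5,fy=1.5))
    print(n,[k for k in p],ray(p,(256,192)))
    for m in NAMES: print(m,[(np.round(d["xy"]).tolist(),round(d["p"],2)) for d in search_frame(m,p)[:4]])
o=get_obs();print(o)
E
```

```text
scene ['color', 'camera_matrix', 'world_to_cam', 'shot'] (array([1.25203282, 0.47475192, 0.83197273]), array([-0.62752868, -0.45532087, -0.63171239]))
cover_large_mid [([171.0, 271.0], 0.83), ([245.0, 140.0], 0.76), ([192.0, 204.0], 0.69), ([204.0, 169.0], 0.34)]
cover_medium_mid [([262.0, 188.0], 0.89)]
cover_small_mid []
tray [([216.0, 207.0], 0.78)]
drawer_floor []
latch_top [([347.0, 247.0], 0.52)]
organizer_mid [([232.0, 238.0], 0.96), ([341.0, 249.0], 0.47)]
vial_mid [([169.0, 174.0], 0.81), ([233.0, 235.0], 0.18)]
egg_cup_mid [([240.0, 172.0], 0.81)]
splitter_mid [([154.0, 201.0], 0.95), ([262.0, 188.0], 0.16)]
top ['color', 'camera_matrix', 'world_to_cam', 'shot'] (array([ 0.40936539, -0.0686935 ,  1.37405549]), array([ 0.10823784, -0.01096083, -0.99408286]))
cover_large_mid [([255.0, 89.0], 0.98), ([300.0, 165.0], 0.95), ([339.0, 313.0], 0.76), ([300.0, 206.0], 0.64)]
cover_medium_mid [([256.0, 232.0], 0.6)]
cover_small_mid [([339.0, 220.0], 0.58)]
tray [([302.0, 204.0], 0.93), ([129.0, 170.0], 0.16)]
drawer_floor [([135.0, 194.0], 0.71)]
latch_top [([130.0, 172.0], 0.42), (
[... 158 characters left out ...]
plitter_mid [([348.0, 151.0], 0.73)]
{'t': 1.1, 'q': array([ 1.07648069,  0.41740119, -0.01029556,  1.61359027,  0.00470969,
        1.11064735, -0.05296543]), 'qvel': array([-0.00090396, -0.00111206,  0.00055148, -0.00168646, -0.00051049,
        0.00198985,  0.0011199 ]), 'joint_torque': array([-1.25145678e-03, -8.64213252e+01,  6.77265152e-01, -4.35228431e+01,
        1.91165227e-02,  1.78408776e-03, -2.63960698e-05]), 'position': array([ 0.27343688, -0.56201449,  0.23126347]), 'ee_rot': array([-3.06139447e+00, -7.05275943e-01,  7.92963090e-05]), 'force': array([-0.34056023, -0.35449292,  0.49061794]), 'torque': array([0.02587617, 0.01309946, 0.00295128]), 'finger_gap': 1.003614794373932}
```

```bash
ls .
```

```text
h.py
pics
```

View pics/top0.png

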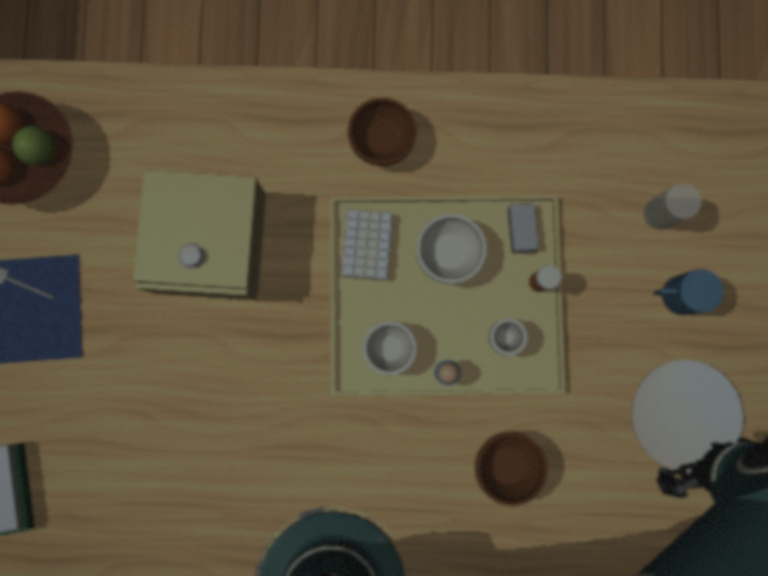

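View pics/scene0.png

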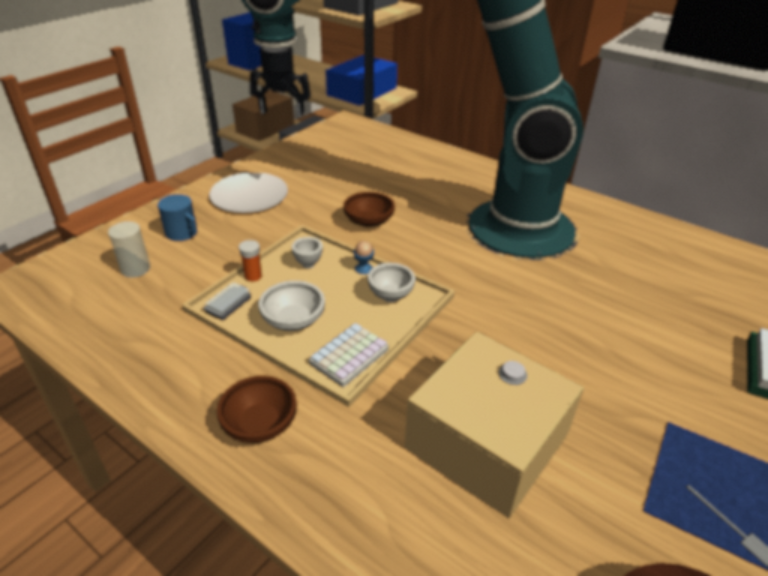

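Candidates for the covers, in pixels of the enlarged top view: white large (452,248), white medium (389,348), white small (508,337). The brown look-alikes are at (383,131) and (511,467), and the plate at (688,414) is not a cover. I choose the three white ones on the tray. The latch is at (192,256), and the cabinet front faces the robot (-x). Next I measure.

```bash
cat >> h.py <<'E'
def blob(p,xy,r,smax=60,vmin=90):
    """convex hull of bright low-saturation pixels near xy"""
    im=cv2.resize(p["color"],None,fx=4,fy=4,interpolation=cv2.INTER_CUBIC)
    hsv=cv2.cvtColor(im,cv2.COLOR_RGB2HSV)
    m=((hsv[...,1]<smax)&(hsv[...,2]>vmin)).astype(np.uint8)
    k=np.zeros_like(m);cv2.circle(k,tuple(int(4*v+1.5) for v in xy),int(4*r),1,-1);m&=k
    c=max(cv2.findContours(m,0,cv2.CHAIN_APPROX_NONE)[0],key=cv2.contourArea)
    h=cv2.convexHull(c)
    return (h[:,0,:].astype(float)-1.5)/4
def circ(p,xy,r,z,**k):
    """hull points on plane z -> min enclosing / centre"""
    P=np.array([atz(p,q,z)[:2] for q in blob(p,xy,r,**k)])
    A=np.c_[2*P,np.ones(len(P))];s=np.linalg.lstsq(A,(P**2).sum(1),rcond=None)[0]
    rad=np.sqrt(s[2]+s[0]**2+s[1]**2)
    return s[:2],rad,np.std(np.hypot(*(P-s[:2]).T))
E
python3 - <<'E'
from h import *
s=read_camera("scene");t=read_camera("top")
for n,a,ra,b,rb,z in (("L",(301,165),27,(194,203),28,.063),("M",(260,232),22,(260,187),20,.063),("S",(339,225),16,(205,167),15,.063),("latch",(128,171),11,(342,248),12,.139)):
    c,r,e=circ(t,a,ra,z); print(n,"top",c.round(4),r.round(4),e.round(4))
    hb=blob(t,a,ra);print("  HSV",cv2.cvtColor(t["color"][int(a[1]):int(a[1])+1,int(a[0]):int(a[0])+1],cv2.COLOR_RGB2HSV).ravel(),
      "scene hull->", [x.round(4) for x in circ(s,b,rb,z)])
# bystanders/tray/cabinet corners in top image (px/1.5)
for n,xy,z in (("cabTL",(144,171),.125),("cabTR",(258,177),.125),("cabBR",(249,294),.125),("cabBL",(136,288),.125),("trayTL",(333,199),.02),("trayTR",(559,196),.02),("trayBR",(566,392),.02),("trayBL",(334,393),.02),("vial",(547,278),.093),("egg",(447,372),.081),("org",(368,244),.032),("split",(523,228),.035)):
    print(n,atz(t,np.array(xy)/1.5,z)[:2].round(3))
big=lambda p,x,y,w,h,f:cv2.resize(p["color"][y:y+h,x:x+w,::-1],None,fx=f,fy=f,interpolation=cv2.INTER_CUBIC)
cv2.imwrite("pics/crop1.png",np.vstack([big(t,90,100,300,170,2.6)]))
E
```

```text
L top [ 0.6302 -0.2048] 0.0684 0.0004
  HSV [ 45  17 122] scene hull-> [array([ 0.6417, -0.1958]), np.float64(0.0699), np.float64(0.0035)]
M top [ 0.4428 -0.0937] 0.0527 0.0003
  HSV [ 47  15 121] scene hull-> [array([ 0.4586, -0.098 ]), np.float64(0.0618), np.float64(0.0062)]
S top [ 0.4688 -0.3123] 0.0377 0.0003
  HSV [ 47  19 121] scene hull-> [array([ 0.4914, -0.294 ]), np.float64(0.0485), np.float64(0.0091)]
latch top [0.5922 0.2559] 0.0254 0.0004
  HSV [ 75   4 118] scene hull-> [array([0.606 , 0.2629]), np.float64(0.0232), np.float64(0.0015)]
cabTL [0.744 0.351]
cabTR [0.739 0.147]
cabBR [0.529 0.154]
cabBL [0.534 0.352]
trayTL [0.727 0.019]
trayTR [ 0.745 -0.419]
trayBR [ 0.369 -0.432]
trayBL [0.356 0.005]
vial [ 0.575 -0.378]
egg [ 0.401 -0.2  ]
org [ 0.639 -0.051]
split [ 0.677 -0.346]
```

View pics/crop1.png

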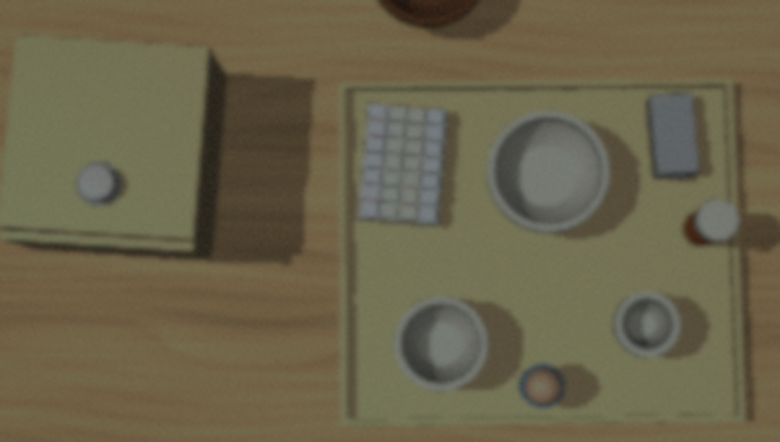

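The crop confirms the three white covers on the tray, and the latch and drawer front line on the cabinet. I start by squaring the tool to the world and shutting the jaws.

>>> move_arm(
  steps=[
    {"translation": [0,0,0],"twist": [0,0,0.944],"jaw": 0},
    {"translation": [0,0,0],"twist": [0,0,0.944],"jaw": 0},
    {"translation": [0,0,0],"twist": [0,0,0.944],"jaw": 0},
    {"translation": [0,0,0],"twist": [0,0,0.944],"jaw": 0},
    {"translation": [0,0,0],"twist": [0,0,0.944],"jaw": 0},
    {"translation": [0,0,0],"twist": [0,0,0.944],"jaw": 0},
  ],
  force=40,
)

```text
t: 1.7
position: [0.2734, -0.562, 0.2313]
ee_rot: [3.142, -0.006, -0.0]
force: [-0.3, 0.2, -0.5]
finger_gap: 0.139
```

```bash
python3 - <<'E'
from h import *
from scipy.optimize import least_squares
s=read_camera("scene");t=read_camera("top")
print(get_obs()["position"],get_obs()["ee_rot"],get_obs()["finger_gap"])
def fit(a,ra,b,rb,R,x0):
    ht=blob(t,a,ra);hs=blob(s,b,rb)
    hs=hs[hs[:,1]<hs[:,1].min()+.45*(np.ptp(hs[:,1]))]
    th=np.linspace(0,2*np.pi,721)
    def f(v):
        r=[]
        for p,h in((t,ht),(s,hs)):
            q=np.array([proj(p,v[:3]+[v[3]*np.cos(w),v[3]*np.sin(w),0]) for w in th[::6]])
            r.append(cv2_d(q,h))
        return np.concatenate(r)
    return least_squares(f,[*x0,R])
def cv2_d(q,h):
    c=q.astype(np.float32).reshape(-1,1,2)
    return np.array([cv2.pointPolygonTest(c,(float(x),float(y)),True) for x,y in h])
for n,a,ra,b,rb,R,x0 in (("L",(301,165),27,(194,203),28,.067,(.63,-.205,.063)),("M",(260,232),22,(260,187),20,.051,(.443,-.094,.063)),("S",(339,225),16,(205,167),15,.036,(.469,-.312,.063)),("latch",(128,171),11,(342,248),12,.02,(.592,.256,.139))):
    r=fit(a,ra,b,rb,R,x0);print(n,r.x.round(4),np.sqrt(np.mean(r.fun**2)).round(2))
E
```

```text
[ 0.27348896 -0.56196238  0.23125117] [-3.14156724e+00  3.05115558e-03  3.24265438e-04] 0.006326022352173848
L [ 0.6317 -0.2055  0.0556  0.0686] 0.3
M [ 0.443  -0.0949  0.0585  0.052 ] 1.48
S [ 0.4691 -0.3141  0.0542  0.0375] 0.39
latch [0.5941 0.2595 0.1265 0.0248] 0.54
```

>>> move_arm(
  steps=[
    {"translation": [0.18,-0.47,0],"twist": [0,0,0],"jaw": 0},
    {"translation": [0.37,-0.95,0],"twist": [0,0,0],"jaw": 0},
    {"translation": [0.37,-0.95,0],"twist": [0,0,0],"jaw": 0},
    {"translation": [0.37,-0.95,0],"twist": [0,0,0],"jaw": 0},
    {"translation": [0.37,-0.95,0],"twist": [0,0,0],"jaw": 0},
    {"translation": [0.37,-0.95,0],"twist": [0,0,0],"jaw": 0},
    {"translation": [0.37,-0.95,0],"twist": [0,0,0],"jaw": 0},
    {"translation": [0.37,-0.95,0],"twist": [0,0,0],"jaw": 0},
    {"translation": [0.37,-0.95,0],"twist": [0,0,0],"jaw": 0},
    {"translation": [0.37,-0.95,0],"twist": [0,0,0],"jaw": 0},
    {"translation": [0.37,-0.95,0],"twist": [0,0,0],"jaw": 0},
    {"translation": [0.37,-0.95,0],"twist": [0,0,0],"jaw": 0},
  ],
)

```text
t: 2.8
position: [0.4014, -0.2331, 0.2315]
ee_rot: [3.141, 0.005, 0.001]
force: [0.3, -0.2, 0.6]
finger_gap: 0.001
```

>>> move_arm(
  steps=[
    {"translation": [0.37,-0.95,0],"twist": [0,0,0],"jaw": 0},
    {"translation": [0.37,-0.95,0],"twist": [0,0,0],"jaw": 0},
    {"translation": [0.37,-0.95,0],"twist": [0,0,0],"jaw": 0},
    {"translation": [0.37,-0.95,0],"twist": [0,0,0],"jaw": 0},
    {"translation": [0.37,-0.95,0],"twist": [0,0,0],"jaw": 0},
    {"translation": [0.37,-0.95,0],"twist": [0,0,0],"jaw": 0},
    {"translation": [0.37,-0.95,0],"twist": [0,0,0],"jaw": 0},
    {"translation": [0.37,-0.95,0],"twist": [0,0,0],"jaw": 0},
    {"translation": [0.37,-0.95,0],"twist": [0,0,0],"jaw": 0},
    {"translation": [0.37,-0.95,0],"twist": [0,0,0],"jaw": 0},
    {"translation": [0.37,-0.95,0],"twist": [0,0,0],"jaw": 0},
    {"translation": [0.18,-0.48,0],"twist": [0,0,0],"jaw": 0},
  ],
)

```text
t: 3.8
position: [0.5293, 0.097, 0.2314]
ee_rot: [-3.14, -0.009, -0.001]
force: [-0.6, 0.5, 0.3]
finger_gap: 0.003
```

>>> move_arm(
  steps=[
    {"translation": [0.3,-0.77,0],"twist": [0,0,0],"jaw": 0},
    {"translation": [0.3,-0.77,0],"twist": [0,0,0],"jaw": 0},
    {"translation": [0.3,-0.77,0],"twist": [0,0,0],"jaw": 0},
    {"translation": [0.3,-0.77,0],"twist": [0,0,0],"jaw": 0},
    {"translation": [0.3,-0.77,0],"twist": [0,0,0],"jaw": 0},
    {"translation": [0.3,-0.77,0.2],"twist": [0,0,0],"jaw": 0},
    {"translation": [0.32,-0.73,0.5],"twist": [0,0,0],"jaw": 0},
    {"translation": [0,0,0.7],"twist": [0,0,0],"jaw": 0},
    {"translation": [0,0,0.7],"twist": [0,0,0],"jaw": 0},
    {"translation": [0,0,0.4],"twist": [0,0,0],"jaw": 0},
    {"translation": [0,0,0.2],"twist": [0,0,0],"jaw": 0},
    {"translation": [0,0,0],"twist": [0,0,0],"jaw": 0},
  ],
)

```text
t: 4.8
position: [0.592, 0.2534, 0.1494]
ee_rot: [3.141, 0.001, -0.002]
force: [0.4, -0.8, 0.6]
finger_gap: -0.005
```

>>> move_arm(
  steps=[
    {"translation": [0,0,0.2],"twist": [0,0,0],"jaw": 0},
    {"translation": [0,0,0.15],"twist": [0,0,0],"jaw": 0},
    {"translation": [0,0,0.1],"twist": [0,0,0],"jaw": 0},
    {"translation": [0,0,0.05],"twist": [0,0,0],"jaw": 0},
  ],
)

```text
t: 5.13
position: [0.5924, 0.2539, 0.1355]
ee_rot: [-3.141, 0.0, -0.001]
force: [-1.2, -1.3, 4.4]
finger_gap: -0.0
```

>>> move_arm(
  steps=[
    {"translation": [0,0,0.08],"twist": [0,0,0],"jaw": 0},
    {"translation": [0,0,0.08],"twist": [0,0,0],"jaw": 0},
    {"translation": [0,0,0],"twist": [0,0,0],"jaw": 0},
    {"translation": [0,0,-0.5],"twist": [0,0,0],"jaw": 0},
    {"translation": [0,0,-0.9],"twist": [0,0,0],"jaw": 0},
    {"translation": [0,0,-0.9],"twist": [0,0,0],"jaw": 0},
    {"translation": [0,0,-0.9],"twist": [0,0,0],"jaw": 20},
    {"translation": [0,0,-0.3],"twist": [0,0,0],"jaw": 30},
  ],
)

```text
t: 5.8
position: [0.5933, 0.2546, 0.2395]
ee_rot: [-3.14, 0.0, -0.006]
force: [0.6, -0.1, 0.4]
finger_gap: 0.271
```

```bash
python3 - <<'E'
from h import *
print(get_obs()["position"])
t=read_camera("top");s=read_camera("scene")
big=lambda p,x,y,w,h,f:cv2.resize(p["color"][y:y+h,x:x+w,::-1],None,fx=f,fy=f,interpolation=cv2.INTER_CUBIC)
cv2.imwrite("pics/d1.png",np.hstack([big(t,70,90,160,200,2.4),big(s,250,190,160,200,2.4)]))
E
```

```text
[0.59330598 0.25462412 0.23946451]Traceback (most recent call last):
  File "<stdin>", line 5, in <module>
    return _nx.concatenate(arrs, 1, dtype=dtype, casting=casting)
           ~~~~~~~~~~~~~~~^^^^^^^^^^^^^^^^^^^^^^^^^^^^^^^^^^^^^^^
ValueError: all the input array dimensions except for the concatenation axis must match exactly, but along dimension 0, the array at index 0 has size 480 and the array at index 1 has size 466
```

>>> move_arm(
  steps=[
    {"translation": [0.05,0.5,0],"twist": [0,0,0],"jaw": 30},
    {"translation": [0.1,0.95,0],"twist": [0,0,0],"jaw": 30},
    {"translation": [0.1,0.95,0],"twist": [0,0,0],"jaw": 30},
    {"translation": [0.1,0.95,0],"twist": [0,0,0],"jaw": 30},
    {"translation": [0.1,0.95,0],"twist": [0,0,0],"jaw": 30},
    {"translation": [0.1,0.95,0],"twist": [0,0,0],"jaw": 30},
    {"translation": [0.1,0.95,0],"twist": [0,0,0],"jaw": 30},
    {"translation": [0.1,0.95,0],"twist": [0,0,0],"jaw": 30},
    {"translation": [0.1,0.95,0],"twist": [0,0,0],"jaw": 30},
    {"translation": [0.1,0.95,0],"twist": [0,0,0],"jaw": 30},
    {"translation": [0.1,0.95,0],"twist": [0,0,0],"jaw": 30},
    {"translation": [0.1,0.95,0],"twist": [0,0,0],"jaw": 30},
  ],
)

```text
t: 6.9
position: [0.6258, -0.0768, 0.2338]
ee_rot: [3.142, -0.001, -0.003]
force: [0.2, 0.2, -0.1]
finger_gap: 0.35
```

```bash
cat > pic.py <<'E'
import sys
from h import *
def big(p,x,y,w,h,f):return cv2.resize(p["color"][y:y+h,x:x+w,::-1],None,fx=f,fy=f,interpolation=cv2.INTER_CUBIC)
E
python3 - <<'E'
from pic import *
t=read_camera("top");s=read_camera("scene")
cv2.imwrite("pics/d1.png",np.hstack([big(t,70,90,160,200,2.4),big(s,250,184,160,200,2.4)]))
print(get_obs()["position"])
for n,p in(("t",t),("s",s)):print(n,[(d["xy"],round(d["p"],2)) for d in search_frame("drawer_floor",p)[:2]])
E
```

```text
[ 0.62581237 -0.08109166  0.23351138]
t [([129.6, 228.3], 0.79)]
s [([377.7, 231.4], 0.98)]
```

View pics/d1.png

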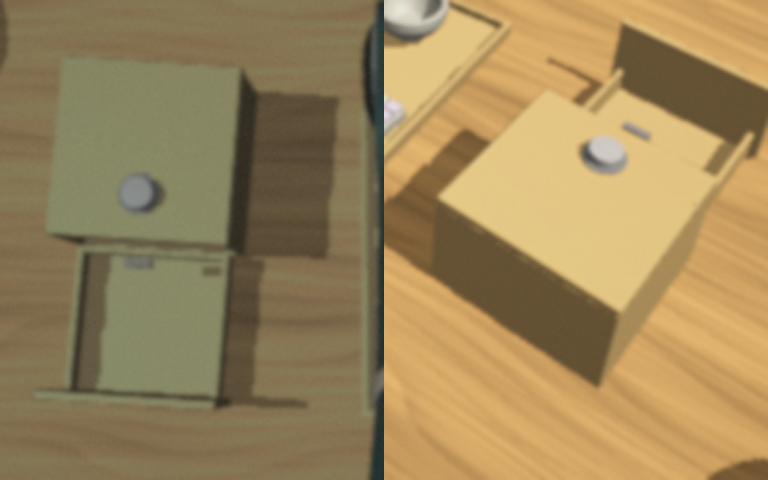

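```bash
python3 - <<'E'
from h import *
t=read_camera("top");s=read_camera("scene")
T=lambda x,y:(x/2.4+70,y/2.4+90)
S=lambda x,y:((x-384)/2.4+250,y/2.4+184)
print("panel corner tri",tri([(t,T(217,402)),(s,S(622,22))]).round(4))
f=tri([(t,(129.6,228.3)),(s,(377.7,231.4))]);print("floor net tri",f.round(4), "top at z.015",atz(t,(129.6,228.3),.015).round(4))
for z in(.11,.12):print("panel top",z,atz(t,T(36,393),z).round(4),atz(t,T(217,402),z).round(4))
for z in(.04,.05):print("walls top z",z,[atz(t,T(*c),z)[:2].round(4) for c in((86,252),(77,390),(228,256),(219,396))])
print("latch net",[(n,[(d["xy"],round(d["p"],2)) for d in search_frame("latch_top",p)[:1]]) for n,p in(("t",t),("s",s))])
L=tri([(t,T(138,193)),(s,S(606,147))]);print("latch tri",L.round(4))
E
```

```text
panel corner tri [0.3661 0.1672 0.105 ]
floor net tri [0.4358 0.2762 0.0696] top at z.015 [0.4442 0.2729 0.015 ]
panel top 0.11 [0.3722 0.3623 0.11  ] [0.3673 0.1643 0.11  ]
panel top 0.12 [0.3725 0.3589 0.12  ] [0.3676 0.1625 0.12  ]
walls top z 0.04 [array([0.5351, 0.338 ]), array([0.3747, 0.3392]), array([0.5348, 0.172 ]), array([0.3719, 0.1752])]
walls top z 0.05 [array([0.5342, 0.3349]), array([0.375 , 0.3362]), array([0.5338, 0.1702]), array([0.3722, 0.1734])]
latch net [('t', [([339.4, 224.8], 0.7)]), ('s', [([343.4, 247.4], 0.46)])]
latch tri [0.5922 0.2575 0.1334]
```

>>> move_arm(
  steps=[
    {"translation": [0.06,0.7,0],"twist": [0,0,0],"jaw": 30},
    {"translation": [0.06,0.7,0.3],"twist": [0,0,0],"jaw": 30},
    {"translation": [0.05,0.67,0.6],"twist": [0,0,0],"jaw": 30},
    {"translation": [0,0,0.9],"twist": [0,0,0],"jaw": 30},
    {"translation": [0,0,0.9],"twist": [0,0,0],"jaw": 30},
    {"translation": [0,0,0.9],"twist": [0,0,0],"jaw": 30},
    {"translation": [0,0,0.6],"twist": [0,0,0],"jaw": 30},
    {"translation": [0,0,0.4],"twist": [0,0,0],"jaw": 30},
    {"translation": [0,0,0.2],"twist": [0,0,0],"jaw": 30},
    {"translation": [0,0,0],"twist": [0,0,0],"jaw": 30},
  ],
)

```text
t: 8.13
position: [0.6315, -0.1362, 0.0907]
ee_rot: [-3.141, -0.001, 0.002]
force: [-0.2, -0.1, 0.1]
finger_gap: 0.351
```

```bash
python3 - <<'E'
from pic import *
t=read_camera("top");s=read_camera("scene")
cv2.imwrite("pics/g1.png",np.hstack([big(t,250,110,100,100,4),big(s,150,140,100,100,4)]))
print(get_obs()["position"])
E
```

```text
[ 0.63232273 -0.13656282  0.09246213]
```

View pics/g1.png

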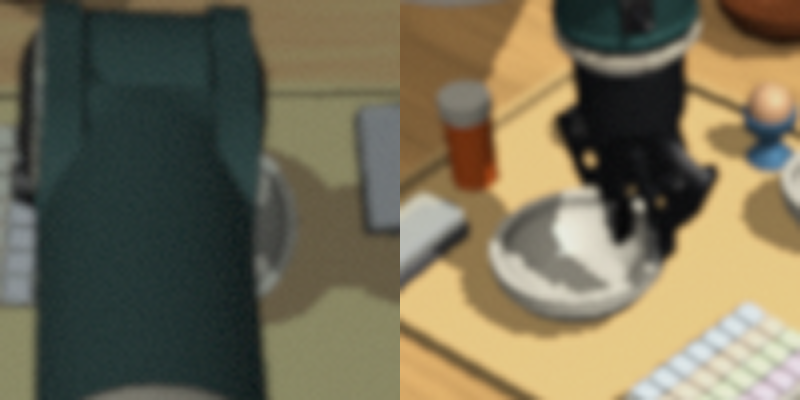

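>>> move_arm(
  steps=[
    {"translation": [0,0.21,0.2],"twist": [0,0,0],"jaw": 30},
    {"translation": [0,0,0.4],"twist": [0,0,0],"jaw": 30},
    {"translation": [0,0,0.4],"twist": [0,0,0],"jaw": 30},
    {"translation": [0,0,0.2],"twist": [0,0,0],"jaw": 30},
    {"translation": [0,0,0.1],"twist": [0,0,0],"jaw": 30},
    {"translation": [0,0,0],"twist": [0,0,0],"jaw": 30},
  ],
)

```text
t: 8.73
position: [0.6313, -0.1427, 0.0513]
ee_rot: [-3.141, 0.0, 0.003]
force: [0.6, -0.7, -0.2]
finger_gap: 0.354
```

>>> move_arm(
  steps=[
    {"translation": [0,0,0.08],"twist": [0,0,0],"jaw": 20},
    {"translation": [0,0,0],"twist": [0,0,0],"jaw": 12},
    {"translation": [0,0,0],"twist": [0,0,0],"jaw": 6},
    {"translation": [0,0,0],"twist": [0,0,0],"jaw": 2},
    {"translation": [0,0,0],"twist": [0,0,0],"jaw": 0},
    {"translation": [0,0,0],"twist": [0,0,0],"jaw": 0},
    {"translation": [0,0,0],"twist": [0,0,0],"jaw": 0},
  ],
  force=40,
)

```text
t: 9.32
position: [0.6319, -0.143, 0.0503]
ee_rot: [-3.142, 0.0, -0.0]
force: [-0.9, 0.5, 0.5]
finger_gap: 0.08
```

>>> move_arm(
  steps=[
    {"translation": [0,0,-0.1],"twist": [0,0,0],"jaw": 0},
    {"translation": [0,0,-0.2],"twist": [0,0,0],"jaw": 0},
    {"translation": [0,0,-0.3],"twist": [0,0,0],"jaw": 0},
    {"translation": [0,0,-0.3],"twist": [0,0,0],"jaw": 0},
    {"translation": [0,0,-0.1],"twist": [0,0,0],"jaw": 0},
  ],
)

```text
t: 9.73
position: [0.6326, -0.1431, 0.0822]
ee_rot: [3.141, -0.001, 0.003]
force: [-0.5, -0.3, -0.9]
finger_gap: 0.08
```

```bash
python3 - <<'E'
from pic import *
s=read_camera("scene");o=get_obs()
cv2.imwrite("pics/g2.png",big(s,130,120,140,110,4))
print(o["position"],o["force"],o["torque"],o["finger_gap"])
E
```

```text
[ 0.63260976 -0.14317568  0.08216171] [ 0.43255244 -0.08446    -1.1913188 ] [ 0.09798951 -0.0823656   0.05230261] 0.08027313064339442
```

View pics/g2.png

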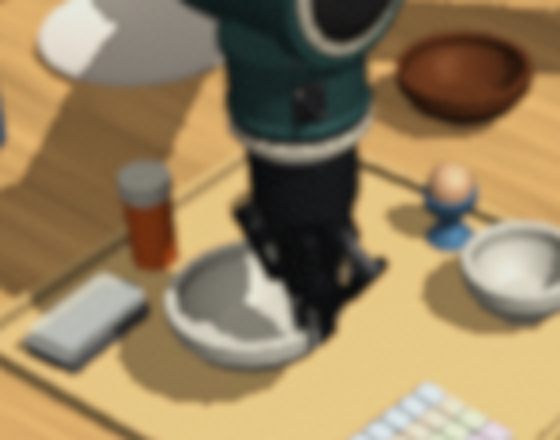

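>>> move_arm(
  steps=[
    {"translation": [0,0,-0.4],"twist": [0,0,0],"jaw": 0},
    {"translation": [0,0,-0.7],"twist": [0,0,0],"jaw": 0},
    {"translation": [-0.1,-0.2,-0.9],"twist": [0,0,0],"jaw": 0},
    {"translation": [-0.15,-0.4,-0.9],"twist": [0,0,0],"jaw": 0},
    {"translation": [-0.25,-0.6,-0.7],"twist": [0,0,0],"jaw": 0},
    {"translation": [-0.3,-0.8,-0.4],"twist": [0,0,0],"jaw": 0},
    {"translation": [-0.35,-0.9,0],"twist": [0,0,0],"jaw": 0},
    {"translation": [-0.35,-0.9,0],"twist": [0,0,0],"jaw": 0},
    {"translation": [-0.35,-0.9,0],"twist": [0,0,0],"jaw": 0},
    {"translation": [-0.35,-0.9,0],"twist": [0,0,0],"jaw": 0},
    {"translation": [-0.35,-0.9,0],"twist": [0,0,0],"jaw": 0},
    {"translation": [-0.35,-0.9,0],"twist": [0,0,0],"jaw": 0},
  ],
)

```text
t: 10.78
position: [0.5441, 0.0802, 0.2008]
ee_rot: [3.141, -0.001, 0.001]
force: [1.5, 0.2, -2.5]
finger_gap: 0.081
```

>>> move_arm(
  steps=[
    {"translation": [-0.35,-0.9,0],"twist": [0,0,0],"jaw": 0},
    {"translation": [-0.35,-0.9,0],"twist": [0,0,0],"jaw": 0},
    {"translation": [-0.35,-0.9,0],"twist": [0,0,0],"jaw": 0},
    {"translation": [-0.35,-0.9,0],"twist": [0,0,0],"jaw": 0},
    {"translation": [-0.35,-0.9,0],"twist": [0,0,0],"jaw": 0},
    {"translation": [-0.35,-0.9,0],"twist": [0,0,0],"jaw": 0},
    {"translation": [-0.3,-0.8,0],"twist": [0,0,0],"jaw": 0},
    {"translation": [-0.2,-0.6,0],"twist": [0,0,0],"jaw": 0},
    {"translation": [-0.1,-0.3,0],"twist": [0,0,0],"jaw": 0},
    {"translation": [0,0,0],"twist": [0,0,0],"jaw": 0},
  ],
)

```text
t: 11.62
position: [0.463, 0.2939, 0.2006]
ee_rot: [-3.141, -0.004, -0.0]
force: [0.8, 0.3, -2.4]
finger_gap: 0.075
```

>>> move_arm(
  steps=[
    {"translation": [-0.16,-0.42,0],"twist": [0,0,0],"jaw": 0},
    {"translation": [-0.16,-0.42,0],"twist": [0,0,0],"jaw": 0},
    {"translation": [0,0,0.4],"twist": [0,0,0],"jaw": 0},
    {"translation": [0,0,0.6],"twist": [0,0,0],"jaw": 0},
    {"translation": [0,0,0.6],"twist": [0,0,0],"jaw": 0},
    {"translation": [0,0,0.6],"twist": [0,0,0],"jaw": 0},
    {"translation": [0,0,0.4],"twist": [0,0,0],"jaw": 0},
    {"translation": [0,0,0.2],"twist": [0,0,0],"jaw": 0},
    {"translation": [0,0,0],"twist": [0,0,0],"jaw": 0},
  ],
)

```text
t: 12.37
position: [0.4543, 0.3163, 0.115]
ee_rot: [3.141, -0.002, -0.002]
force: [-0.1, 0.1, -1.9]
finger_gap: 0.082
```

```bash
python3 - <<'E'
from pic import *
t=read_camera("top");s=read_camera("scene");o=get_obs()
cv2.imwrite("pics/p1.png",np.hstack([big(t,80,150,110,130,3.6),big(s,330,150,110,130,3.6)]))
print(o["position"],o["force"],o["torque"],o["finger_gap"])
E
```

```text
[0.4547146  0.31717011 0.11666858] [ 0.33568494  0.71765907 -0.88224928] [ 0.08855653 -0.05664521  0.00182493] 0.0798493009234558
```

View pics/p1.png

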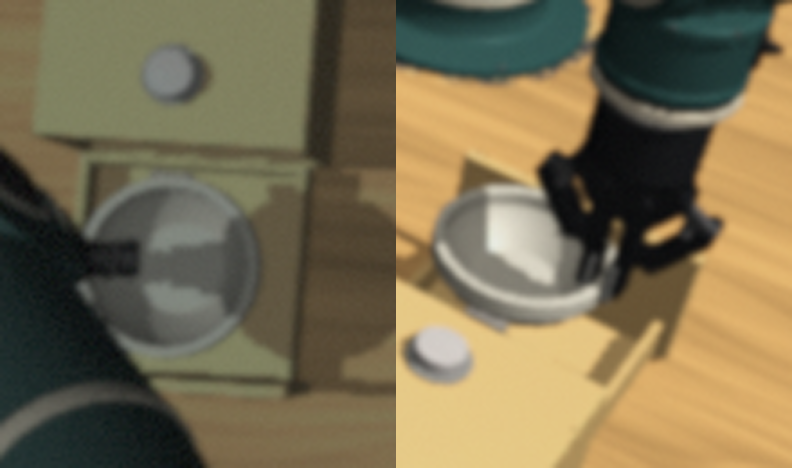

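>>> move_arm(
  steps=[
    {"translation": [0,0,0.3],"twist": [0,0,0],"jaw": 0},
    {"translation": [0,0,0.5],"twist": [0,0,0],"jaw": 0},
    {"translation": [0,0,0.5],"twist": [0,0,0],"jaw": 0},
    {"translation": [0,0,0.3],"twist": [0,0,0],"jaw": 0},
    {"translation": [0,0,0.15],"twist": [0,0,0],"jaw": 0},
    {"translation": [0,0,0],"twist": [0,0,0],"jaw": 0},
  ],
)

```text
t: 12.97
position: [0.454, 0.3171, 0.063]
ee_rot: [3.141, -0.0, -0.001]
force: [-0.5, -0.2, -1.8]
finger_gap: 0.082
```

>>> move_arm(
  steps=[
    {"translation": [0,0,0.06],"twist": [0,0,0],"jaw": 0},
    {"translation": [0,0,0.06],"twist": [0,0,0],"jaw": 0},
    {"translation": [0,0,0],"twist": [0,0,0],"jaw": 0},
  ],
)

```text
t: 13.22
position: [0.4545, 0.3174, 0.0603]
ee_rot: [-3.141, 0.001, -0.001]
force: [-0.5, 0.2, -2.8]
finger_gap: 0.08
```

>>> move_arm(
  steps=[
    {"translation": [0,0,0.06],"twist": [0,0,0],"jaw": 0},
    {"translation": [0,0,0.06],"twist": [0,0,0],"jaw": 0},
    {"translation": [0,0,0],"twist": [0,0,0],"jaw": 0},
  ],
)

```text
t: 13.47
position: [0.4544, 0.3173, 0.0563]
ee_rot: [-3.141, 0.0, -0.0]
force: [-0.9, 0.0, -0.3]
finger_gap: 0.078
```

>>> move_arm(
  steps=[
    {"translation": [0,0,0.05],"twist": [0,0,0],"jaw": 0},
    {"translation": [0,0,0],"twist": [0,0,0],"jaw": 0},
  ],
)

```text
t: 13.63
position: [0.4546, 0.3181, 0.0554]
ee_rot: [-3.14, -0.0, -0.001]
force: [-0.7, 1.7, 8.3]
finger_gap: 0.08
```

>>> move_arm(
  steps=[
    {"translation": [0,0,-0.03],"twist": [0,0,0],"jaw": 6},
    {"translation": [0,0,0],"twist": [0,0,0],"jaw": 10},
    {"translation": [0,0,0],"twist": [0,0,0],"jaw": 20},
    {"translation": [0,0,0],"twist": [0,0,0],"jaw": 26},
    {"translation": [0,0,0],"twist": [0,0,0],"jaw": 26},
    {"translation": [0,0,-0.3],"twist": [0,0,0],"jaw": 26},
    {"translation": [0,0,-0.6],"twist": [0,0,0],"jaw": 26},
    {"translation": [0,0,-0.9],"twist": [0,0,0],"jaw": 26},
    {"translation": [0,0,-1],"twist": [0,0,0],"jaw": 26},
    {"translation": [0,0,-1],"twist": [0,0,0],"jaw": 26},
    {"translation": [0,0,-0.7],"twist": [0,0,0],"jaw": 26},
    {"translation": [0,0,-0.2],"twist": [0,0,0],"jaw": 26},
  ],
)

```text
t: 14.63
position: [0.4553, 0.3182, 0.201]
ee_rot: [-3.139, 0.0, -0.007]
force: [1.1, -0.1, -0.5]
finger_gap: 0.305
```

>>> move_arm(
  steps=[
    {"translation": [0,0.4,0],"twist": [0,0,0],"jaw": 26},
    {"translation": [-0.04,0.9,0],"twist": [0,0,0],"jaw": 26},
    {"translation": [-0.04,1,0],"twist": [0,0,0],"jaw": 26},
    {"translation": [-0.04,1,0],"twist": [0,0,0],"jaw": 26},
    {"translation": [-0.04,1,0],"twist": [0,0,0],"jaw": 26},
    {"translation": [-0.04,1,0],"twist": [0,0,0],"jaw": 26},
    {"translation": [-0.04,1,0],"twist": [0,0,0],"jaw": 26},
    {"translation": [-0.04,1,0],"twist": [0,0,0],"jaw": 26},
    {"translation": [-0.04,1,0],"twist": [0,0,0],"jaw": 26},
    {"translation": [-0.04,1,0],"twist": [0,0,0],"jaw": 26},
    {"translation": [-0.04,1,0.1],"twist": [0,0,0],"jaw": 26},
    {"translation": [-0.04,0.9,0.4],"twist": [0,0,0],"jaw": 26},
  ],
)

```text
t: 15.63
position: [0.4406, -0.0212, 0.1822]
ee_rot: [3.141, -0.002, 0.002]
force: [2.1, 0.7, 0.8]
finger_gap: 0.305
```

```bash
python3 - <<'E'
from pic import *
t=read_camera("top");s=read_camera("scene");o=get_obs()
cv2.imwrite("pics/p2.png",np.hstack([big(t,80,150,110,130,3.6),big(s,330,150,110,130,3.6)]))
print(o["position"],o["force"])
T=lambda c:(c[0]/1,c[1]/1)
for z in(.063,.0685,):print("L",[x.round(4) for x in circ(t,(125,227),27,z,smax=45)])
print("M",[x.round(4) for x in circ(t,(260,232),22,.063)])
print([(d["xy"],round(d["p"],2)) for d in search_frame("cover_large_mid",t)])
E
```

```text
[ 0.43901435 -0.02316104  0.17981451] [-1.02414476  0.57870359 -0.32629342]
L [array([0.4517, 0.262 ]), np.float64(0.0644), np.float64(0.0028)]
L [array([0.4515, 0.2606]), np.float64(0.0641), np.float64(0.0028)]
M [array([ 0.4417, -0.0913]), np.float64(0.0545), np.float64(0.0016)]
[([336.7, 313.1], 0.88), ([256.3, 89.6], 0.81)]
```

View pics/p2.png

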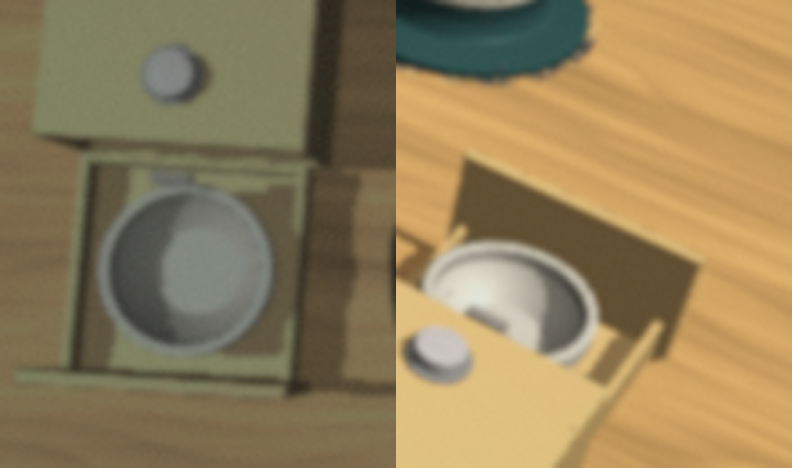

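>>> move_arm(
  steps=[
    {"translation": [0.06,0.42,0.4],"twist": [0,0,0],"jaw": 26},
    {"translation": [0.07,0.41,0.8],"twist": [0,0,0],"jaw": 26},
    {"translation": [0,0,0.9],"twist": [0,0,0],"jaw": 26},
    {"translation": [0,0,0.6],"twist": [0,0,0],"jaw": 26},
    {"translation": [0,0,0.3],"twist": [0,0,0],"jaw": 26},
    {"translation": [0,0,0],"twist": [0,0,0],"jaw": 26},
  ],
)

```text
t: 16.28
position: [0.4436, -0.0431, 0.0902]
ee_rot: [-3.141, -0.001, 0.005]
force: [-1.2, 0.6, 0.1]
finger_gap: 0.305
```

```bash
python3 - <<'E'
from pic import *
t=read_camera("top");o=get_obs();print(o["position"])
print("L manual",atz(t,(131.8,224.7),.0685).round(4))
E
```

```text
[ 0.44439509 -0.04314148  0.09147777]
L manual [0.4528 0.254  0.0685]
```

>>> move_arm(
  steps=[
    {"translation": [-0.04,0.16,0.2],"twist": [0,0,0],"jaw": 26},
    {"translation": [0,0,0.4],"twist": [0,0,0],"jaw": 26},
    {"translation": [0,0,0.4],"twist": [0,0,0],"jaw": 26},
    {"translation": [0,0,0.25],"twist": [0,0,0],"jaw": 26},
    {"translation": [0,0,0.14],"twist": [0,0,0],"jaw": 26},
    {"translation": [0,0,0],"twist": [0,0,0],"jaw": 26},
  ],
)

```text
t: 16.83
position: [0.4436, -0.0485, 0.0499]
ee_rot: [-3.141, 0.0, 0.001]
force: [-0.6, -0.4, -1.3]
finger_gap: 0.305
```

>>> move_arm(
  steps=[
    {"translation": [0,0,0],"twist": [0,0,0],"jaw": 16},
    {"translation": [0,0,0],"twist": [0,0,0],"jaw": 10},
    {"translation": [0,0,0],"twist": [0,0,0],"jaw": 5},
    {"translation": [0,0,0],"twist": [0,0,0],"jaw": 2},
    {"translation": [0,0,0],"twist": [0,0,0],"jaw": 0},
    {"translation": [0,0,0],"twist": [0,0,0],"jaw": 0},
    {"translation": [0,0,0],"twist": [0,0,0],"jaw": 0},
  ],
  force=40,
)

```text
t: 17.42
position: [0.444, -0.0482, 0.0504]
ee_rot: [-3.141, 0.0, -0.001]
force: [-0.4, 1.7, 6.2]
finger_gap: 0.1
```

```bash
python3 - <<'E'
from pic import *
P=[]
for i in range(4):
    read_camera("top");P.append(get_obs()["position"])
print(np.mean(P,0),get_obs()["finger_gap"])
E
```

```text
[ 0.44402544 -0.04820052  0.05039441] 0.10144015583658489
```

>>> move_arm(
  steps=[
    {"translation": [0,0,0],"twist": [0,0,0],"jaw": 14},
    {"translation": [0,0,0],"twist": [0,0,0],"jaw": 14},
    {"translation": [0,0,-0.08],"twist": [0,0,0],"jaw": 14},
    {"translation": [0,0,0],"twist": [0,0,0],"jaw": 6},
    {"translation": [0,0,0],"twist": [0,0,0],"jaw": 2},
    {"translation": [0,0,0],"twist": [0,0,0],"jaw": 0},
    {"translation": [0,0,0],"twist": [0,0,0],"jaw": 0},
    {"translation": [0,0,0],"twist": [0,0,0],"jaw": 0},
  ],
)

```text
t: 18.28
position: [0.4438, -0.0483, 0.0526]
ee_rot: [-3.141, 0.0, -0.0]
force: [-0.5, 2.6, 4.7]
finger_gap: 0.098
```

>>> move_arm(
  steps=[
    {"translation": [0,0,-0.1],"twist": [0,0,0],"jaw": 0},
    {"translation": [0,0,-0.2],"twist": [0,0,0],"jaw": 0},
    {"translation": [0,0,-0.3],"twist": [0,0,0],"jaw": 0},
    {"translation": [0,0,-0.3],"twist": [0,0,0],"jaw": 0},
    {"translation": [0,0,-0.1],"twist": [0,0,0],"jaw": 0},
  ],
)

```text
t: 18.7
position: [0.4443, -0.0486, 0.0842]
ee_rot: [3.141, -0.001, 0.003]
force: [0.8, 0.7, -1.2]
finger_gap: 0.098
```

```bash
python3 - <<'E'
from pic import *
t=read_camera("top");s=read_camera("scene");o=get_obs()
cv2.imwrite("pics/g3.png",np.hstack([big(t,210,190,100,100,4),big(s,205,130,100,100,4)]))
print(o["position"],o["force"],o["torque"],o["finger_gap"])
E
```

```text
[ 0.44418713 -0.04862116  0.08344899] [-0.27480345 -0.33048447 -0.85939963] [ 0.02230319  0.06525849 -0.00105638] 0.0992960627748199
```

View pics/g3.png

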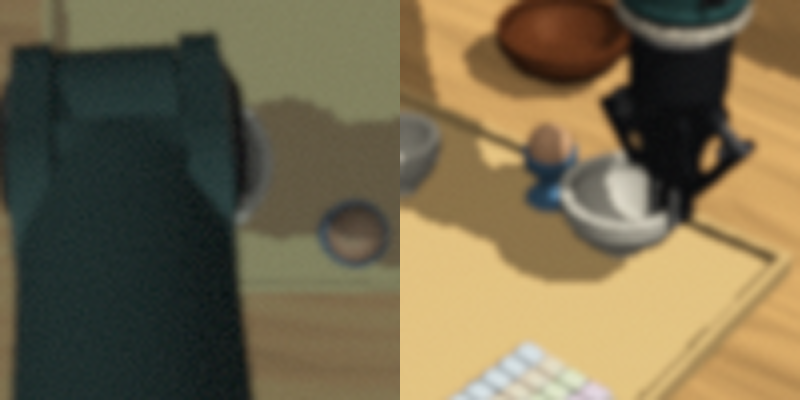

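>>> move_arm(
  steps=[
    {"translation": [0,0,-0.4],"twist": [0,0,0],"jaw": 0},
    {"translation": [0,0,-0.8],"twist": [0,0,0],"jaw": 0},
    {"translation": [0,-0.2,-0.9],"twist": [0,0,0],"jaw": 0},
    {"translation": [0.03,-0.4,-0.9],"twist": [0,0,0],"jaw": 0},
    {"translation": [0.03,-0.6,-0.6],"twist": [0,0,0],"jaw": 0},
    {"translation": [0.03,-0.8,-0.3],"twist": [0,0,0],"jaw": 0},
    {"translation": [0.03,-0.9,0],"twist": [0,0,0],"jaw": 0},
    {"translation": [0.03,-0.9,0],"twist": [0,0,0],"jaw": 0},
    {"translation": [0.03,-0.9,0],"twist": [0,0,0],"jaw": 0},
    {"translation": [0.03,-0.9,0],"twist": [0,0,0],"jaw": 0},
    {"translation": [0.03,-0.9,0],"twist": [0,0,0],"jaw": 0},
    {"translation": [0.03,-0.9,0],"twist": [0,0,0],"jaw": 0},
  ],
)

```text
t: 19.8
position: [0.4516, 0.1747, 0.1993]
ee_rot: [3.142, -0.001, -0.0]
force: [1.0, -0.0, -1.4]
finger_gap: 0.096
```

>>> move_arm(
  steps=[
    {"translation": [0.03,-0.9,0],"twist": [0,0,0],"jaw": 0},
    {"translation": [0,-0.9,0],"twist": [0,0,0],"jaw": 0},
    {"translation": [0,-0.8,0],"twist": [0,0,0],"jaw": 0},
    {"translation": [0,-0.6,0],"twist": [0,0,0],"jaw": 0},
    {"translation": [0,-0.4,0],"twist": [0,0,0],"jaw": 0},
    {"translation": [0,-0.2,0],"twist": [0,0,0],"jaw": 0},
    {"translation": [0,0,0],"twist": [0,0,0],"jaw": 0},
  ],
)

```text
t: 20.38
position: [0.4526, 0.2882, 0.1992]
ee_rot: [-3.141, -0.001, 0.001]
force: [0.2, -0.5, -1.7]
finger_gap: 0.097
```

>>> move_arm(
  steps=[
    {"translation": [0.02,-0.21,0],"twist": [0,0,0],"jaw": 0},
    {"translation": [0.01,-0.2,0.2],"twist": [0,0,0],"jaw": 0},
    {"translation": [0,0,0.5],"twist": [0,0,0],"jaw": 0},
    {"translation": [0,0,0.7],"twist": [0,0,0],"jaw": 0},
    {"translation": [0,0,0.6],"twist": [0,0,0],"jaw": 0},
    {"translation": [0,0,0.4],"twist": [0,0,0],"jaw": 0},
    {"translation": [0,0,0.2],"twist": [0,0,0],"jaw": 0},
    {"translation": [0,0,0],"twist": [0,0,0],"jaw": 0},
  ],
)

```text
t: 21.05
position: [0.4534, 0.2994, 0.1204]
ee_rot: [3.141, -0.001, -0.002]
force: [-0.2, 0.2, -1.3]
finger_gap: 0.098
```

```bash
python3 - <<'E'
from pic import *
t=read_camera("top");s=read_camera("scene");o=get_obs()
p=o["position"];print(p,o["force"])
im=big(t,80,150,110,130,3.6)
# expected circles: medium rim (yellow) and large rim (red)
for c,z,R,col in((p+[0,-.046,0],p[2]+.0105,.05,(0,255,255)),(np.array([.4535,.255,0]),.0685,.066,(0,0,255))):
    q=np.array([proj(t,[c[0]+R*np.cos(w),c[1]+R*np.sin(w),z]) for w in np.linspace(0,6.283,90)])
    cv2.polylines(im,[np.round((q-[80,150])*3.6).astype(int)],True,col,1)
cv2.imwrite("pics/p3.png",np.hstack([im,big(s,330,150,110,130,3.6)]))
E
```

```text
[0.45398598 0.30001922 0.12202172] [ 0.55949074  1.25912141 -0.67881895]
```

View pics/p3.png

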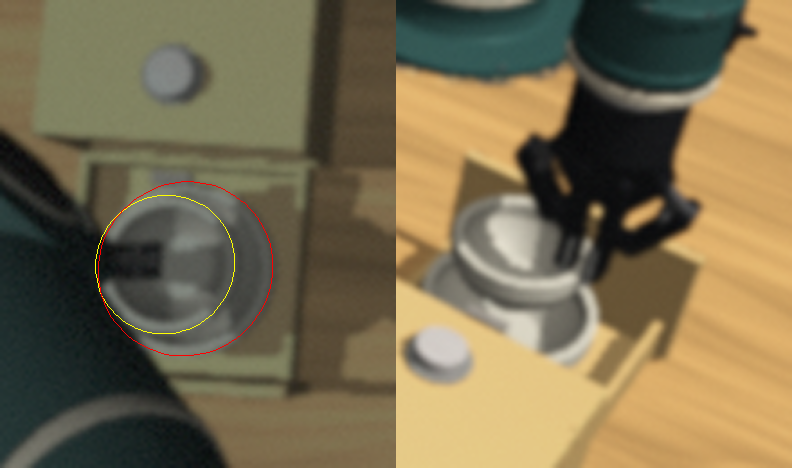

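```bash
python3 - <<'E'
from pic import *
t=read_camera("top");im=cv2.cvtColor(t["color"],cv2.COLOR_RGB2GRAY).astype(np.float32)
from scipy.ndimage import map_coordinates as mc
p=get_obs()["position"];c0=np.array([p[0],p[1]-.046])
for nm,w in(("up+x",0),("right -y",-1.57),("dn-right",-2.36),("up-right",-.785),("dn -x",-2.8)):
    r=np.arange(.034,.080,.002)
    q=np.array([proj(t,[c0[0]+R*np.cos(w),c0[1]+R*np.sin(w),p[2]+.0105]) for R in r])
    print(nm,mc(im,[q[:,1],q[:,0]],order=1).astype(int).tolist())
E
```

```text
up+x [78, 77, 76, 79, 92, 109, 121, 127, 126, 126, 123, 116, 106, 103, 104, 106, 106, 105, 102, 106, 116, 118, 114]
right -y [75, 71, 70, 71, 75, 81, 84, 81, 70, 70, 71, 72, 73, 73, 73, 72, 70, 72, 77, 81, 82, 76, 75]
dn-right [105, 103, 102, 104, 105, 108, 105, 96, 93, 98, 104, 108, 108, 107, 104, 103, 104, 107, 110, 104, 95, 87, 85]
up-right [120, 118, 116, 115, 113, 115, 117, 111, 103, 102, 106, 111, 112, 111, 109, 109, 104, 98, 92, 89, 93, 100, 107]
dn -x [89, 88, 91, 102, 115, 122, 118, 105, 97, 92, 90, 89, 92, 101, 114, 123, 124, 121, 121, 124, 125, 124, 118]
```

>>> move_arm(
  steps=[
    {"translation": [0,-0.03,0.2],"twist": [0,0,0],"jaw": 0},
    {"translation": [0,0,0.4],"twist": [0,0,0],"jaw": 0},
    {"translation": [0,0,0.4],"twist": [0,0,0],"jaw": 0},
    {"translation": [0,0,0.2],"twist": [0,0,0],"jaw": 0},
    {"translation": [0,0,0.1],"twist": [0,0,0],"jaw": 0},
    {"translation": [0,0,0],"twist": [0,0,0],"jaw": 0},
  ],
)

```text
t: 21.7
position: [0.4532, 0.3005, 0.0814]
ee_rot: [3.141, -0.0, -0.002]
force: [-0.5, -1.3, -1.0]
finger_gap: 0.099
```

>>> move_arm(
  steps=[
    {"translation": [0,0,0.05],"twist": [0,0,0],"jaw": 0},
    {"translation": [0,0,0],"twist": [0,0,0],"jaw": 0},
  ],
)

```text
t: 21.87
position: [0.4538, 0.3008, 0.0811]
ee_rot: [-3.141, 0.001, -0.0]
force: [-0.1, -0.0, -1.3]
finger_gap: 0.094
```

>>> move_arm(
  steps=[
    {"translation": [0,0,0.06],"twist": [0,0,0],"jaw": 0},
    {"translation": [0,0,0.06],"twist": [0,0,0],"jaw": 0},
    {"translation": [0,0,0],"twist": [0,0,0],"jaw": 0},
  ],
)

```text
t: 22.12
position: [0.4537, 0.3007, 0.0772]
ee_rot: [-3.142, 0.001, 0.0]
force: [0.5, 0.8, -1.4]
finger_gap: 0.103
```

>>> move_arm(
  steps=[
    {"translation": [0,0,0.05],"twist": [0,0,0],"jaw": 0},
    {"translation": [0,0,0],"twist": [0,0,0],"jaw": 0},
  ],
)

```text
t: 22.28
position: [0.4537, 0.3009, 0.0759]
ee_rot: [-3.141, 0.0, -0.0]
force: [-0.3, 0.4, -1.6]
finger_gap: 0.095
```

>>> move_arm(
  steps=[
    {"translation": [0,0,0.04],"twist": [0,0,0],"jaw": 0},
    {"translation": [0,0,0],"twist": [0,0,0],"jaw": 0},
  ],
)

```text
t: 22.45
position: [0.4539, 0.3017, 0.0752]
ee_rot: [-3.14, -0.0, -0.001]
force: [-0.9, 2.3, 5.7]
finger_gap: 0.095
```

>>> move_arm(
  steps=[
    {"translation": [0,0,-0.03],"twist": [0,0,0],"jaw": 6},
    {"translation": [0,0,0],"twist": [0,0,0],"jaw": 10},
    {"translation": [0,0,0],"twist": [0,0,0],"jaw": 18},
    {"translation": [0,0,0],"twist": [0,0,0],"jaw": 22},
    {"translation": [0,0,0],"twist": [0,0,0],"jaw": 22},
    {"translation": [0,0,-0.3],"twist": [0,0,0],"jaw": 22},
    {"translation": [0,0,-0.6],"twist": [0,0,0],"jaw": 22},
    {"translation": [0,0,-0.9],"twist": [0,0,0],"jaw": 22},
    {"translation": [0,0,-1],"twist": [0,0,0],"jaw": 22},
    {"translation": [0,0,-0.8],"twist": [0,0,0],"jaw": 22},
    {"translation": [0,0,-0.6],"twist": [0,0,0],"jaw": 22},
    {"translation": [0,0,-0.1],"twist": [0,0,0],"jaw": 22},
  ],
)

```text
t: 23.45
position: [0.4546, 0.3016, 0.2085]
ee_rot: [-3.139, 0.0, -0.006]
force: [1.1, -0.3, -0.4]
finger_gap: 0.256
```

>>> move_arm(
  steps=[
    {"translation": [0,0.5,0],"twist": [0,0,0],"jaw": 22},
    {"translation": [0.025,1,0],"twist": [0,0,0],"jaw": 22},
    {"translation": [0.025,1,0],"twist": [0,0,0],"jaw": 22},
    {"translation": [0.025,1,0],"twist": [0,0,0],"jaw": 22},
    {"translation": [0.025,1,0],"twist": [0,0,0],"jaw": 22},
    {"translation": [0.025,1,0],"twist": [0,0,0],"jaw": 22},
    {"translation": [0.025,1,0],"twist": [0,0,0],"jaw": 22},
    {"translation": [0.025,1,0],"twist": [0,0,0],"jaw": 22},
    {"translation": [0.025,1,0],"twist": [0,0,0],"jaw": 22},
    {"translation": [0.025,1,0],"twist": [0,0,0],"jaw": 22},
    {"translation": [0.025,1,0],"twist": [0,0,0],"jaw": 22},
    {"translation": [0.025,1,0],"twist": [0,0,0],"jaw": 22},
  ],
)

```text
t: 24.45
position: [0.4614, -0.0457, 0.2048]
ee_rot: [-3.142, 0.0, -0.0]
force: [0.9, 0.7, 0.6]
finger_gap: 0.262
```

>>> move_arm(
  steps=[
    {"translation": [0.025,1,0],"twist": [0,0,0],"jaw": 22},
    {"translation": [0.025,1,0],"twist": [0,0,0],"jaw": 22},
    {"translation": [0.025,1,0],"twist": [0,0,0],"jaw": 22},
    {"translation": [0.025,1,0],"twist": [0,0,0],"jaw": 22},
    {"translation": [0.025,1,0],"twist": [0,0,0],"jaw": 22},
    {"translation": [0.025,1,0],"twist": [0,0,0],"jaw": 22},
    {"translation": [0,0.9,0.3],"twist": [0,0,0],"jaw": 22},
    {"translation": [0,0.6,0.6],"twist": [0,0,0],"jaw": 22},
    {"translation": [0,0.3,0.8],"twist": [0,0,0],"jaw": 22},
    {"translation": [0,0,0.5],"twist": [0,0,0],"jaw": 22},
    {"translation": [0,0,0.2],"twist": [0,0,0],"jaw": 22},
    {"translation": [0,0,0],"twist": [0,0,0],"jaw": 22},
  ],
)

```text
t: 25.45
position: [0.4656, -0.2776, 0.1315]
ee_rot: [-3.14, 0.0, 0.003]
force: [0.9, 0.5, -0.0]
finger_gap: 0.26
```

```bash
python3 - <<'E'
from pic import *
t=read_camera("top");s=read_camera("scene");o=get_obs()
print(o["position"],o["finger_gap"])
im=big(t,80,150,110,130,3.6)
for c,z,R,col in(([.4545,.2555],.0855,.05,(0,255,255)),([.4535,.255],.0685,.066,(0,0,255))):
    q=np.array([proj(t,[c[0]+R*np.cos(w),c[1]+R*np.sin(w),z]) for w in np.linspace(0,6.283,90)])
    cv2.polylines(im,[np.round((q-[80,150])*3.6).astype(int)],True,col,1)
cv2.imwrite("pics/p4.png",np.hstack([im,big(s,330,150,110,130,3.6)]))
E
```

```text
[ 0.46669482 -0.27794265  0.13336172] 0.2559720872356155
```

View pics/p4.png

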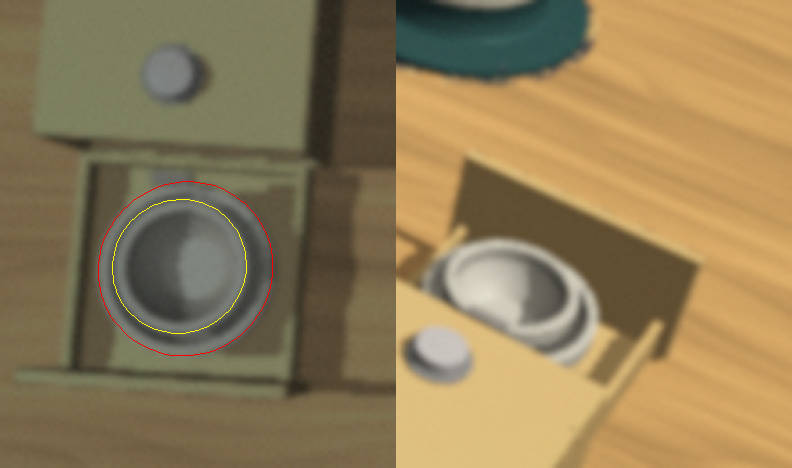

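>>> move_arm(
  steps=[
    {"translation": [0.08,0.14,0.4],"twist": [0,0,0],"jaw": 22},
    {"translation": [0,0,0.6],"twist": [0,0,0],"jaw": 22},
    {"translation": [0,0,0.6],"twist": [0,0,0],"jaw": 22},
    {"translation": [0,0,0.5],"twist": [0,0,0],"jaw": 22},
    {"translation": [0,0,0.35],"twist": [0,0,0],"jaw": 22},
    {"translation": [0,0,0.15],"twist": [0,0,0],"jaw": 22},
    {"translation": [0,0,0],"twist": [0,0,0],"jaw": 22},
  ],
)

```text
t: 26.13
position: [0.4686, -0.2823, 0.0541]
ee_rot: [-3.141, 0.0, 0.001]
force: [-0.0, 0.3, 0.1]
finger_gap: 0.258
```

>>> move_arm(
  steps=[
    {"translation": [0,0,0.05],"twist": [0,0,0],"jaw": 14},
    {"translation": [0,0,0],"twist": [0,0,0],"jaw": 9},
    {"translation": [0,0,0],"twist": [0,0,0],"jaw": 5},
    {"translation": [0,0,0],"twist": [0,0,0],"jaw": 2},
    {"translation": [0,0,0],"twist": [0,0,0],"jaw": 0},
    {"translation": [0,0,0],"twist": [0,0,0],"jaw": 0},
    {"translation": [0,0,0],"twist": [0,0,0],"jaw": 0},
  ],
  force=30,
)

```text
t: 26.72
position: [0.469, -0.2824, 0.0535]
ee_rot: [3.141, -0.0, 0.001]
force: [-0.2, 3.0, 6.3]
finger_gap: 0.104
```

>>> move_arm(
  steps=[
    {"translation": [0,0,-0.1],"twist": [0,0,0],"jaw": 0},
    {"translation": [0,0,-0.2],"twist": [0,0,0],"jaw": 0},
    {"translation": [0,0,-0.3],"twist": [0,0,0],"jaw": 0},
    {"translation": [0,0,-0.6],"twist": [0,0,0],"jaw": 0},
    {"translation": [0,0,-0.9],"twist": [0,0,0],"jaw": 0},
    {"translation": [0,0,-0.9],"twist": [0,0,0],"jaw": 0},
    {"translation": [0,0,-0.9],"twist": [0,0,0],"jaw": 0},
    {"translation": [0,0,-0.7],"twist": [0,0,0],"jaw": 0},
    {"translation": [0,0,-0.4],"twist": [0,0,0],"jaw": 0},
    {"translation": [0,0,-0.1],"twist": [0,0,0],"jaw": 0},
  ],
)

```text
t: 27.55
position: [0.4694, -0.2829, 0.2092]
ee_rot: [3.14, -0.001, 0.005]
force: [0.3, -0.2, 0.1]
finger_gap: 0.1
```

>>> move_arm(
  steps=[
    {"translation": [0,-0.3,0],"twist": [0,0,0],"jaw": 0},
    {"translation": [-0.03,-0.6,0],"twist": [0,0,0],"jaw": 0},
    {"translation": [-0.03,-0.9,0],"twist": [0,0,0],"jaw": 0},
    {"translation": [-0.03,-0.95,0],"twist": [0,0,0],"jaw": 0},
    {"translation": [-0.03,-0.95,0],"twist": [0,0,0],"jaw": 0},
    {"translation": [-0.03,-0.95,0],"twist": [0,0,0],"jaw": 0},
    {"translation": [-0.03,-0.95,0],"twist": [0,0,0],"jaw": 0},
    {"translation": [-0.03,-0.95,0],"twist": [0,0,0],"jaw": 0},
    {"translation": [-0.03,-0.95,0],"twist": [0,0,0],"jaw": 0},
    {"translation": [-0.03,-0.95,0],"twist": [0,0,0],"jaw": 0},
    {"translation": [-0.03,-0.95,0],"twist": [0,0,0],"jaw": 0},
    {"translation": [-0.03,-0.95,0],"twist": [0,0,0],"jaw": 0},
  ],
)

```text
t: 28.55
position: [0.4576, 0.0299, 0.2052]
ee_rot: [-3.142, -0.0, 0.002]
force: [1.1, 0.2, -0.5]
finger_gap: 0.102
```

>>> move_arm(
  steps=[
    {"translation": [-0.03,-0.95,0],"twist": [0,0,0],"jaw": 0},
    {"translation": [-0.03,-0.95,0],"twist": [0,0,0],"jaw": 0},
    {"translation": [-0.03,-0.95,0],"twist": [0,0,0],"jaw": 0},
    {"translation": [-0.03,-0.95,0],"twist": [0,0,0],"jaw": 0},
    {"translation": [-0.03,-0.95,0],"twist": [0,0,0],"jaw": 0},
    {"translation": [0,-0.95,0],"twist": [0,0,0],"jaw": 0},
    {"translation": [0,-0.9,0],"twist": [0,0,0],"jaw": 0},
    {"translation": [0,-0.7,0],"twist": [0,0,0],"jaw": 0},
    {"translation": [0,-0.5,0],"twist": [0,0,0],"jaw": 0},
    {"translation": [0,-0.2,0],"twist": [0,0,0],"jaw": 0},
    {"translation": [0,0,0],"twist": [0,0,0],"jaw": 0},
  ],
)

```text
t: 29.47
position: [0.4533, 0.2692, 0.2052]
ee_rot: [3.142, 0.003, -0.003]
force: [0.4, 0.5, -0.5]
finger_gap: 0.1
```

>>> move_arm(
  steps=[
    {"translation": [0.02,-0.25,0],"twist": [0,0,0],"jaw": 0},
    {"translation": [0.02,-0.25,0.2],"twist": [0,0,0],"jaw": 0},
    {"translation": [0,0,0.5],"twist": [0,0,0],"jaw": 0},
    {"translation": [0,0,0.6],"twist": [0,0,0],"jaw": 0},
    {"translation": [0,0,0.5],"twist": [0,0,0],"jaw": 0},
    {"translation": [0,0,0.35],"twist": [0,0,0],"jaw": 0},
    {"translation": [0,0,0.15],"twist": [0,0,0],"jaw": 0},
    {"translation": [0,0,0],"twist": [0,0,0],"jaw": 0},
  ],
)

```text
t: 30.13
position: [0.4553, 0.2827, 0.1362]
ee_rot: [3.141, -0.001, -0.002]
force: [0.1, -0.2, -1.5]
finger_gap: 0.103
```

```bash
python3 - <<'E'
from pic import *
from scipy.ndimage import map_coordinates as mc
t=read_camera("top");im=cv2.cvtColor(t["color"],cv2.COLOR_RGB2GRAY).astype(np.float32)
o=get_obs();p=o["position"];print(p,o["force"],o["torque"]);c0=np.array([p[0],p[1]-.031])
r=np.arange(.020,.066,.002)
for nm,w in(("+x",0),("+x-y",-.785),("-y",-1.57),("-x-y",-2.36),("-x",-2.9)):
    q=np.array([proj(t,[c0[0]+R*np.cos(w),c0[1]+R*np.sin(w),p[2]+.0095]) for R in r])
    print(nm,mc(im,[q[:,1],q[:,0]],order=1).astype(int).tolist())
E
```

```text
[0.45567047 0.28303473 0.13707711] [-0.54976461  0.3292541  -0.47075934] [ 0.04781268  0.00817013 -0.04315275]
+x [64, 67, 70, 87, 105, 120, 128, 128, 128, 126, 123, 113, 99, 95, 103, 118, 120, 113, 105, 105, 105, 107, 107]
+x-y [84, 93, 100, 103, 106, 113, 114, 105, 97, 97, 102, 105, 111, 117, 122, 118, 106, 93, 91, 95, 108, 120, 121]
-y [86, 83, 80, 79, 81, 84, 82, 81, 85, 97, 107, 105, 95, 82, 73, 72, 75, 80, 83, 79, 71, 65, 65]
-x-y [83, 87, 95, 108, 117, 122, 111, 97, 91, 91, 96, 99, 99, 99, 103, 113, 121, 119, 108, 89, 74, 66, 69]
-x [58, 60, 74, 95, 115, 120, 111, 95, 75, 64, 62, 73, 93, 114, 118, 111, 98, 87, 80, 85, 98, 114, 124]
```

>>> move_arm(
  steps=[
    {"translation": [-0.03,-0.04,0.2],"twist": [0,0,0],"jaw": 0},
    {"translation": [0,0,0.4],"twist": [0,0,0],"jaw": 0},
    {"translation": [0,0,0.4],"twist": [0,0,0],"jaw": 0},
    {"translation": [0,0,0.2],"twist": [0,0,0],"jaw": 0},
    {"translation": [0,0,0.08],"twist": [0,0,0],"jaw": 0},
    {"translation": [0,0,0],"twist": [0,0,0],"jaw": 0},
    {"translation": [0,0,0],"twist": [0,0,0],"jaw": 0},
  ],
)

```text
t: 30.77
position: [0.4547, 0.2843, 0.0987]
ee_rot: [-3.142, 0.0, 0.0]
force: [-0.0, 0.2, 0.5]
finger_gap: 0.101
```

>>> move_arm(
  steps=[
    {"translation": [0,0,0.05],"twist": [0,0,0],"jaw": 0},
    {"translation": [0,0,0.04],"twist": [0,0,0],"jaw": 0},
    {"translation": [0,0,0],"twist": [0,0,0],"jaw": 0},
  ],
)

```text
t: 31.02
position: [0.4548, 0.2842, 0.096]
ee_rot: [-3.142, 0.001, -0.0]
force: [0.5, 0.5, -1.0]
finger_gap: 0.107
```

>>> move_arm(
  steps=[
    {"translation": [0,0,0.05],"twist": [0,0,0],"jaw": 0},
    {"translation": [0,0,0],"twist": [0,0,0],"jaw": 0},
  ],
)

```text
t: 31.18
position: [0.4547, 0.2842, 0.0944]
ee_rot: [-3.142, 0.001, 0.0]
force: [0.7, 0.4, -1.3]
finger_gap: 0.105
```

>>> move_arm(
  steps=[
    {"translation": [0,0,0.04],"twist": [0,0,0],"jaw": 0},
    {"translation": [0,0,0],"twist": [0,0,0],"jaw": 0},
  ],
)

```text
t: 31.35
position: [0.4549, 0.2847, 0.0935]
ee_rot: [-3.141, 0.0, -0.001]
force: [-0.6, 1.0, 1.9]
finger_gap: 0.097
```

>>> move_arm(
  steps=[
    {"translation": [0,0,0],"twist": [0,0,0],"jaw": 6},
    {"translation": [0,0,0],"twist": [0,0,0],"jaw": 10},
    {"translation": [0,0,0],"twist": [0,0,0],"jaw": 16},
    {"translation": [0,0,0],"twist": [0,0,0],"jaw": 20},
    {"translation": [0,0,0],"twist": [0,0,0],"jaw": 20},
    {"translation": [0,0,-0.3],"twist": [0,0,0],"jaw": 20},
    {"translation": [0,0,-0.6],"twist": [0,0,0],"jaw": 20},
    {"translation": [0,0,-0.9],"twist": [0,0,0],"jaw": 20},
    {"translation": [0,0,-1],"twist": [0,0,0],"jaw": 20},
    {"translation": [0,0,-0.8],"twist": [0,0,0],"jaw": 20},
    {"translation": [0,0,-0.6],"twist": [0,0,0],"jaw": 20},
    {"translation": [0,0,-0.1],"twist": [0,0,0],"jaw": 20},
  ],
)

```text
t: 32.35
position: [0.4556, 0.285, 0.2261]
ee_rot: [-3.14, 0.0, -0.006]
force: [0.1, -0.2, 0.5]
finger_gap: 0.233
```

>>> move_arm(
  steps=[
    {"translation": [0,0.4,0],"twist": [0,0,0],"jaw": 20},
    {"translation": [0,0.8,0],"twist": [0,0,0],"jaw": 20},
    {"translation": [0,0.9,0],"twist": [0,0,0],"jaw": 20},
    {"translation": [0,0.9,0],"twist": [0,0,0],"jaw": 20},
    {"translation": [0,0.9,0],"twist": [0,0,0],"jaw": 20},
    {"translation": [0,0.9,0],"twist": [0,0,0],"jaw": 20},
    {"translation": [0,0.9,0],"twist": [0,0,0],"jaw": 20},
    {"translation": [0,0.9,0],"twist": [0,0,0],"jaw": 20},
    {"translation": [0,0.9,0],"twist": [0,0,0],"jaw": 20},
    {"translation": [0,0.8,0],"twist": [0,0,0],"jaw": 20},
    {"translation": [0,0.4,0],"twist": [0,0,0],"jaw": 20},
    {"translation": [0,0,0],"twist": [0,0,0],"jaw": 20},
  ],
)

```text
t: 33.35
position: [0.4539, 0.0199, 0.2216]
ee_rot: [3.141, -0.007, -0.002]
force: [-0.1, -0.3, 0.7]
finger_gap: 0.233
```

```bash
python3 - <<'E'
from pic import *
t=read_camera("top");s=read_camera("scene");print(get_obs()["t"],get_obs()["position"])
a=cv2.resize(t["color"][110:280,75:395,::-1],(800,425),interpolation=cv2.INTER_CUBIC)[:, :]
a=np.hstack([big(t,80,150,110,100,3.6),big(s,330,155,110,100,3.6)]);b=cv2.resize(np.hstack([t["color"][110:280,200:400,::-1],s["color"][130:300,110:310,::-1]]),(a.shape[1],336))[:240 if 0 else 336]
cv2.imwrite("pics/f.png",cv2.resize(np.vstack([a,b]),(680,598)))
for m in NAMES[6:]: print(m,[(np.round(d["xy"]).tolist(),round(d["p"],2)) for p in(s,t) for d in search_frame(m,p)[:1]])
E
```

```text
33.45 [0.45412281 0.02289117 0.22186158]
organizer_mid [([234.0, 235.0], 0.64), ([243.0, 164.0], 0.74)]
vial_mid [([168.0, 176.0], 0.88), ([360.0, 184.0], 0.83)]
egg_cup_mid [([243.0, 169.0], 0.73), ([299.0, 246.0], 0.68)]
splitter_mid [([153.0, 200.0], 0.88), ([348.0, 150.0], 0.84)]
```

View pics/f.png

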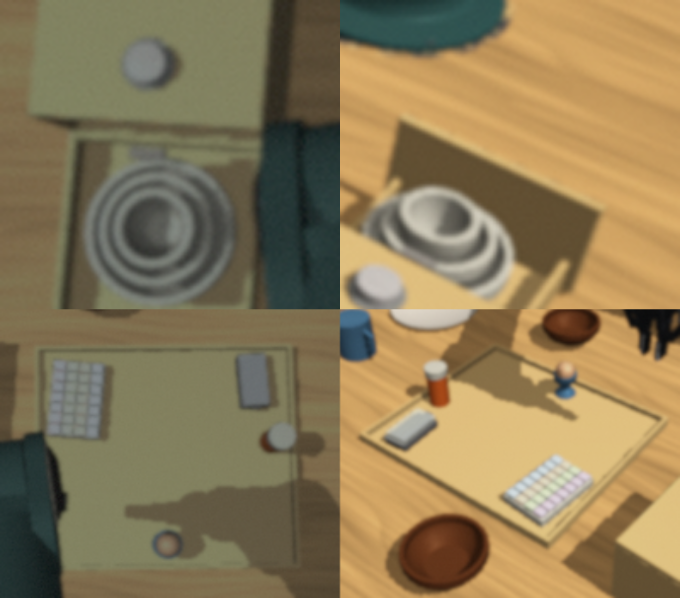

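The three covers are nested, concentric and level in the open drawer, and the four bystanders are where they were at the start. I hand the job in.

```bash
python3 -c "
from rig import *
print(sign_off())"
```

```text
the job is handed in; nothing more can be done
None
```

The job is done and handed in at about 33.5 s of the 72 s allowed. I pressed the latch, the drawer sprang out, and I set the large, medium and small covers in it as a nested stack with the open sides up. Each was lowered until the wrist felt light contact, with a peak of about 8 N, and then released.

- **Last pictures:** they show the three rims concentric and apparently level. The drawer is out and the gripper is clear. The pill organizer, vial, egg cup and pill splitter are within about 3 pixels of their starting image positions, and the brown look-alikes were not touched.
- **Disagreements:** my two-view estimates put the cover rims and latch 5–13 mm lower than the text. Contact on the latch matched the text, so I used the text's heights. The medium cover landed about 3 mm to one side in the camera view, within its 8 mm clearance. I gripped it a second time, 2 mm higher, because the first grip pushed up with about 6 N.

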